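Find the loose clamp lever and flag it

TASK

One of the three cast holders has a clamp lever that has worked loose: try the levers by turning them gently sideways, either way, and stop as soon as one resists, so that no tight lever is strained. Turn the loose one on by a good 20 degrees to be sure and leave it turned, and only then flag its holder by standing the marker pin from the pin stand fully home and upright in that holder's hole. Never put the pin in the hole of a tight holder, let go of everything at the end, and leave the other things on the counter where they are.

Things in the scene. Friction and masses are not known exactly. Their poses are not given: they have to be found in the camera images.
- holder_a: cast holder A, one of three alike, fixed: aluminium plate 120 (its x) x 76 (its y) x 22 mm; origin at the centre of the underside, z up. A white plaster cast (top 51 mm up) sits on its rear half (+x). A steel clamp lever pivots about an upright axis at (-40, -14) mm; as found, its arm points along the plate's -x, out past the front edge. A hole for the marker pin is at (-30, +22) mm.
- holder_b: cast holder B, one of three alike, fixed: aluminium plate 120 (its x) x 76 (its y) x 22 mm; origin at the centre of the underside, z up. A white plaster cast (top 51 mm up) sits on its rear half (+x). A steel clamp lever pivots about an upright axis at (-40, -14) mm; as found, its arm points along the plate's -x, out past the front edge. A hole for the marker pin is at (-30, +22) mm.
- holder_c: cast holder C, one of three alike, fixed: aluminium plate 120 (its x) x 76 (its y) x 22 mm; origin at the centre of the underside, z up. A white plaster cast (top 51 mm up) sits on its rear half (+x). A steel clamp lever pivots about an upright axis at (-40, -14) mm; as found, its arm points along the plate's -x, out past the front edge. A hole for the marker pin is at (-30, +22) mm.
- lever_a (a joint): turn of clamp lever A, rad, 0 as found, + anticlockwise from above. A tight lever only gives elastically, 12 N m/rad (4 N per mm at the post), and springs back; beyond 0.075 rad either way (16 N at the post) it is strained. A loose one slips at 0.14 N m (2.6 N at the post), turns up to 0.7 rad either way and stays where left. Exactly one of the three is loose; looks do not tell.
- lever_b (a joint): turn of clamp lever B, rad, 0 as found, + anticlockwise from above. A tight lever only gives elastically, 12 N m/rad (4 N per mm at the post), and springs back; beyond 0.075 rad either way (16 N at the post) it is strained. A loose one slips at 0.14 N m (2.6 N at the post), turns up to 0.7 rad either way and stays where left. Exactly one of the three is loose; looks do not tell.
- lever_c (a joint): turn of clamp lever C, rad, 0 as found, + anticlockwise from above. A tight lever only gives elastically, 12 N m/rad (4 N per mm at the post), and springs back; beyond 0.075 rad either way (16 N at the post) it is strained. A loose one slips at 0.14 N m (2.6 N at the post), turns up to 0.7 rad either way and stays where left. Exactly one of the three is loose; looks do not tell.
- post_a (a point): middle of the upright black round post (diameter 14 mm) at the end of lever A, 55 mm from the pivot and 50 mm above the counter; the post spans heights 28 to 64 mm and stands clear over the counter, with the flat arm (9 mm wide, heights 30 to 38 mm) running from it to the pivot; moves with the lever
- post_b (a point): middle of the upright black round post (diameter 14 mm) at the end of lever B, 55 mm from the pivot and 50 mm above the counter; the post spans heights 28 to 64 mm and stands clear over the counter, with the flat arm (9 mm wide, heights 30 to 38 mm) running from it to the pivot; moves with the lever
- post_c (a point): middle of the upright black round post (diameter 14 mm) at the end of lever C, 55 mm from the pivot and 50 mm above the counter; the post spans heights 28 to 64 mm and stands clear over the counter, with the flat arm (9 mm wide, heights 30 to 38 mm) running from it to the pivot; moves with the lever
- hole_a (a point): centre of the mouth of the marker hole of holder A, in the plate's top face 22 mm above the counter: round, 12.5 mm wide, 18 mm deep, with a 2 mm chamfer
- hole_b (a point): centre of the mouth of the marker hole of holder B, in the plate's top face 22 mm above the counter: round, 12.5 mm wide, 18 mm deep, with a 2 mm chamfer
- hole_c (a point): centre of the mouth of the marker hole of holder C, in the plate's top face 22 mm above the counter: round, 12.5 mm wide, 18 mm deep, with a 2 mm chamfer
- pin: steel marker pin, about 50 g: origin on its axis at the underside of its collar, z up. Below the collar a shank 10 mm wide and 16 mm long with a chamfered foot; collar 20 mm wide, 4 mm thick; above it a round grip 14 mm wide up to 44 mm above the origin. It starts upright in the pin stand; fully home, its origin is at the hole's mouth point
- pin_stand: grey block 50 x 50 x 22 mm, fixed to the counter, with the same kind of hole in the middle of its top in which the pin starts; origin at the centre of the underside
- beaker: clear plastic beaker, 72 mm wide, 58 mm high, loose, origin under its centre; leave alone
- jar_wax: round jar with lid, 51 mm wide, 24 mm high, loose, origin under its centre; leave alone
- bur_stand: round bur stand, 69 mm wide, 50 mm high, loose, origin under its centre; leave alone
- syringe: syringe lying on the counter, 22 x 110 x 10 mm, loose; leave alone
- cast_spare: unmounted plaster cast, 53 x 68 x 29 mm, loose, origin under its centre; leave alone
- dappen_dish: small dappen dish, 31 mm wide, 26 mm high, loose; leave alone

How it is judged:
On the way, in this order (a step that is already met when the one before it is completed fails the run):
1. the loose lever has been turned by more than 0.3 rad ((value of joint lever_b above 0.3 rad or value of joint lever_b below -0.3 rad)), for 0.2 s.
2. the marker pin stands fully home in the hole of the holder with the loose lever (distance between pin and hole_b below 0.005 m and angle between pin's own z axis and vertical below 0.12 rad), for 0.2 s.
At the end, for the whole second after the job is handed in: the pin's origin is within 5 mm of the mouth point of the hole of the holder with the loose lever (collar down on the plate), the pin within 0.12 rad of upright, at rest and released; the loose lever is still turned by more than 0.3 rad (all of step 2 and (value of joint lever_b above 0.3 rad or value of joint lever_b below -0.3 rad) and linear speed of pin below 0.02 m/s and contact force between the fingers and pin below 0.1 N); the robot touches nothing.
It fails at once if a tight lever is strained (turned more than 0.075 rad, about 16 N at its post) (value of joint any of lever_a, lever_c above 0.075 rad or value of joint any of lever_a, lever_c below -0.075 rad).
It fails at once if a tight holder is flagged (the pin stands in its hole) (distance between pin and hole_a below 0.008 m or distance between pin and hole_c below 0.008 m).
It fails at once if a bystander is moved by more than 30 mm (distance of any of dappen_dish, beaker, jar_wax, bur_stand, syringe, cast_spare from where it was at the start of the episode above 0.03 m).
It also fails if it takes over 72 s, if anything falls off the work surface, if the arm or the gripper's body presses on something with over 40 N, if the wrist force passes 120 N, or if a joint passes its speed limit or range.

ROBOT

A 7-joint arm with a two-finger parallel gripper is mounted at the origin on a cart in front of the work surface, level with it; the furniture and walls round the work are solid. World frame = base frame: x ahead of the robot, y to its left, z up, the work surface at z = 0. Lengths are in m, angles in rad, forces in N, time in s.
With the tool pointing down it reaches from about 0.4 to 0.875 m from the base axis. Payload 19.3 kg.
Tool frame: the origin (TCP) lies at the very end of the fingers, on their centre line; the grasp point (between the pads) lies 19 mm behind it; z points along the fingers, y is the direction in which the jaws open and shut (so a half turn about z gives the same grasp; the last joint's range is limited). The gripper opens to 85 mm and grips with 20 to 120 N. Pads are 22 mm wide; open, the fingers measure 114 mm over their backs; the gripper's body (76 mm by 85 mm) begins 54 mm behind the grasp point. The pads swing forward as they close: fully open they stand 13 mm farther back than shut.
Start: joints at [-1.245, 0.521, -0.036, 1.599, 0.021, 1.021, -0.113], TCP at [0.241, 0.577, 0.231] pointing down, gripper open.
Joint ranges: [-2.91, 2.91], [-0.3, 2.13], [-1.5, 1.42], [0.17, 2.43], [-1.26, 4.41], [0.16, 1.93], [-2.52, 2.52]. Speed limits (rad/s): [1.89, 1.89, 2.39, 2.39, 3.01, 3.01, 3.01].

INTERFACE

Orientations are given as [roll, pitch, yaw] about the fixed x, y, z axes, in that order (R = Rz(yaw) Ry(pitch) Rx(roll)).
In Python, from workcell import bot, viewer gives the robot as it stands.
- The arm moves only by the shell command python3 -m creep 'ROWS' [FORCE]. ROWS is JSON, a list of rows, each an object of numbers: "rx", "ry", "rz": the turn, a rotation vector about the tool's x, y, z in degrees; "tx", "ty", "tz": the shift along the tool's x, y, z in mm; "hand": the closure, from -1 (fully open) to 1 (shut), so that 0 is half open. In form: [{"rx": .., "ry": .., "rz": .., "tx": .., "ty": .., "tz": .., "hand": ..}, ...]. A call has 1 to 8 rows; each row is the pose to reach, as a shift and turn from the pose commanded when the call began, along the tool's axes at that moment; what a row does not reach only later rows make up. A row lasts 1/10 s, in which the tool goes at most 50 mm and 8.59 degrees, less where a joint would pass 70% of its speed; a pose out of reach is approached as far as the arm can. A call with a gripper value outside its range is refused whole. The fingers move at their own pace and stop on an object; FORCE is the grip in N (left out, the last holds). Time passes only in rows, so rows that repeat a pose let the fingers close. It gives the time, the measured TCP pose, the force and the opening at its end, in the units of the state.
- bot.observe(): the state, without advancing time (a new reading comes with each control period).
- viewer.grab_frame(name): name is "scene" or "side" or "wrist"; returns a dict with "pixels" (384x512x3 uint8, blue, green, red), "vertical_fov" (degrees; the focal length in pixels is half the picture's height over the tangent of half this angle, whatever the lens; pixels are square), "cx", "cy" (the principal point, pixels), "rvec" (rotation vector, rad) and "tvec" (3), from world to camera coordinates, as OpenCV has them; the wrist camera has in their place "tool_from_camera" (4x4, takes a point from camera to tool coordinates, whose origin is the TCP and whose axes are the flange's). Camera axes: x right, y down, z forward; pixel columns grow to the right and rows downward; lengths in m; the calibration is good to about 2 mm. A picture is of the moment at which its call begins: read the wrist's pose just before it. There is no depth.
- bot.job_done(): hands the job in, once; it reports no verdict.
Trained networks look in a picture, given as the dict that the camera call returned (one of the last four; its "shot" number tells which), for a name from the list of things; names that differ only in an ending like _2 or _b are one class to them, and where a whole thing is asked for, a point or a joint stands for the part that bears it (a point fixed in the world has none). Each returns a list of dicts, best first, with "score" (0 to 1); they miss things now and then, are a little off and sometimes report something else, mostly with a low value. They report only what shows in the picture. A call takes as long as a camera call.
- viewer.outline_of(target, picture): "mask" (384x512 bool, what is visible of it) and "bbox" ([left, top, right, bottom] in pixels, round what is visible of it).
The state is a dict: "clock": time; "qpos": joint angles; "qd": joint speeds; "joint_efforts": joint torques, N m; "position": TCP position; "tool_rot": TCP orientation; "force": force on the tool from outside, world axes, zero at the start; "moment": the same for the moment, N m; "grip_width": finger opening in m.
Only numpy, scipy, OpenCV 4.12 (cv2) and the standard library are available. Lean on these libraries where they do the work, as an engineer would, in place of code of your own. Each camera call takes 0.05 s, during which the arm holds its last target.

## Working session

There is one attempt and no reset: what is moved stays moved. The work goes in short steps, Python scripts to look and compute and a shell command to move; the robot and the scene stay as the last step left them, time stands still between calls to the robot, and variables do not carry over. Pictures are saved under pics/ and viewed, and the job is handed in when it is done.

```bash
ls; mkdir -p pics; python3 - <<'E'
from workcell import bot, viewer
import cv2
s=bot.observe(); print(s)
for n in ["scene","side","wrist"]:
    f=viewer.grab_frame(n); cv2.imwrite(f"pics/{n}0.png",f["pixels"]); print({k:v for k,v in f.items() if k!="pixels"})
E
```

```text
pics
{'clock': 0.0, 'qpos': array([-1.24522525,  0.52203415, -0.0363183 ,  1.60001433,  0.02118958,
        1.02109794, -0.11280751]), 'qd': array([-0.00187049,  0.00051623, -0.00070544,  0.00021505,  0.00095983,
        0.00055125,  0.000523  ]), 'joint_efforts': array([-3.57383260e-04, -9.27084732e+01,  1.98006526e+00, -3.69927621e+01,
        1.78903830e-02,  8.42278154e-03,  1.19026681e-04]), 'position': array([0.24085371, 0.57635297, 0.23071102]), 'tool_rot': array([-3.14042622e+00,  7.95428726e-05,  2.74579092e+00]), 'force': array([-0.79892865,  0.45569527,  0.29495907]), 'moment': array([-0.00172832,  0.02125747,  0.00720607]), 'grip_width': 0.08534386785289898}
{'vertical_fov': 55.46714397504316, 'cx': 257.636021078594, 'cy': 193.94426925930244, 'rvec': array([ 2.23774829, -0.9063937 ,  0.33432454]), 'tvec': array([-0.36305747,  0.3386672 ,  1.16640146]), 'shot': 1}
{'vertical_fov': 47.48885053883634, 'cx': 259.88082128112126, 'cy': 190.2756479961023, 'rvec': array([ 0.35800969, -2.63593041,  1.40025419]), 'tvec': array([0.54246022, 0.10736471, 1.62226809]), 'shot': 2}
{'vertical_fov': 58.408454970876925, 'cx': 245.93483278049268, 'cy': 193.41827918893873, 'tool_from_camera': array([[-1.05807292e-03, -9.62318596e-01, -2.71922416e-01,
         6.85808225e-02],
       [ 9.99999428e-01, -1.06021297e-03, -1.39045769e-04,
        -1.81259914e-04],
       [-1.54489344e-04, -2.71922408e-01,  9.62319168e-01,
        -1.42743480e-01],
       [ 0.00000000e+00,  0.00000000e+00,  0.00000000e+00,
         1.00000000e+00]]), 'shot': 3}
```

View pics/scene0.png

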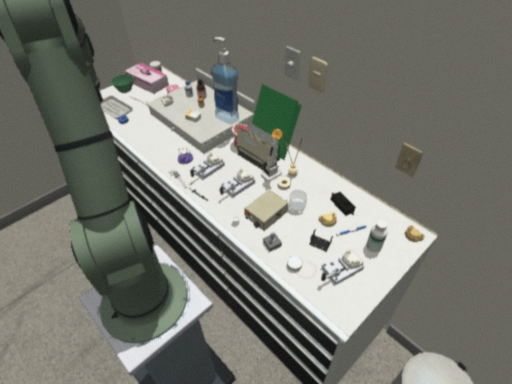

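View pics/side0.png

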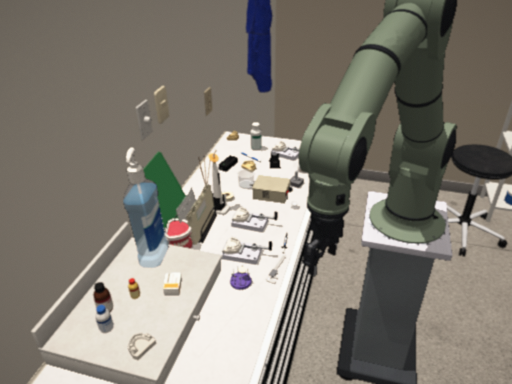

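View pics/wrist0.png

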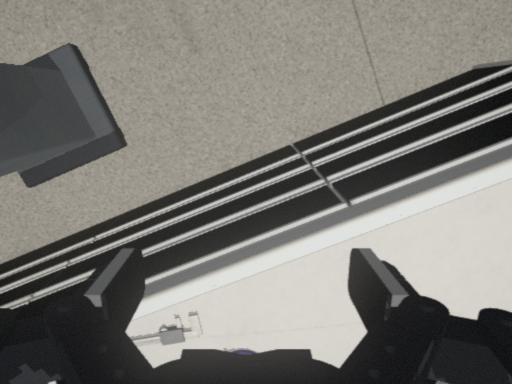

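```bash
cat > h.py <<'E'
import numpy as np, cv2
from workcell import bot, viewer
from scipy.spatial.transform import Rotation as Rn
def cam(f,state=None):
    """K, R(world->cam), t"""
    h=f["pixels"].shape[0]; fl=h/2/np.tan(np.radians(f["vertical_fov"])/2)
    K=np.array([[fl,0,f["cx"]],[0,fl,f["cy"]],[0,0,1]])
    if "rvec" in f: return K,cv2.Rodrigues(np.array(f["rvec"]))[0],np.array(f["tvec"])
    T=np.eye(4); T[:3,:3]=Rn.from_euler("xyz",state["tool_rot"]).as_matrix(); T[:3,3]=state["position"]
    W=np.linalg.inv(T@np.array(f["tool_from_camera"])); return K,W[:3,:3],W[:3,3]
def proj(c,p):
    K,R,t=c; q=K@(R@np.asarray(p,float)+t); return q[:2]/q[2]
def plane(c,uv,z):
    K,R,t=c; o=-R.T@t; d=R.T@np.linalg.solve(K,[uv[0],uv[1],1.]); return o+d*(z-o[2])/d[2]
def tri(c1,u1,c2,u2):
    P=[c[0]@np.c_[c[1],c[2]] for c in (c1,c2)]
    X=cv2.triangulatePoints(P[0],P[1],np.float64(u1).reshape(2,1),np.float64(u2).reshape(2,1)).ravel(); return X[:3]/X[3]
E
python3 - <<'E'
from h import *
fs={n:viewer.grab_frame(n) for n in ["scene","side"]}
for n,f in fs.items():
    c=cam(f)
    for t in ["holder_a","lever_a","post_a","pin","pin_stand","beaker","jar_wax","bur_stand","syringe","cast_spare","dappen_dish"]:
        for d in viewer.outline_of(t,f)[:4]:
            if d["score"]<.25: continue
            ys,xs=np.nonzero(d["mask"]); u=(xs.mean(),ys.mean())
            print(n,t,round(d["score"],2),np.round(u),d["bbox"],plane(c,u,.022).round(3))
    p=f["pixels"]
    if n=="scene": cr=cv2.resize(p[130:310,150:400],None,fx=3.2,fy=3.2,interpolation=cv2.INTER_CUBIC)
    else: cr=cv2.resize(p[120:300,200:330],None,fx=3.3,fy=3.3,interpolation=cv2.INTER_CUBIC)
    cv2.imwrite(f"pics/{n}1.png",cr)
E
```

```text
scene holder_a 0.8 [237. 183.] [221.1, 169.1, 256.0, 195.9] [0.547 0.172 0.022]
scene holder_a 0.74 [208. 166.] [187.6, 153.1, 223.7, 179.1] [0.527 0.337 0.022]
scene lever_a 0.64 [298. 199.] [287.9, 190.4, 307.8, 208.2] [ 0.657 -0.065  0.022]
scene lever_a 0.6 [227. 188.] [218.6, 182.9, 237.2, 196.1] [0.498 0.177 0.022]
scene lever_a 0.4 [331. 274.] [319.2, 266.8, 342.2, 280.3] [ 0.488 -0.361  0.022]
scene post_a 0.54 [330. 274.] [321.0, 270.4, 340.9, 278.5] [ 0.488 -0.36   0.022]
scene post_a 0.42 [197. 171.] [190.3, 169.8, 202.5, 176.2] [0.477 0.343 0.022]
scene post_a 0.42 [184. 157.] [176.9, 148.8, 194.4, 166.1] [0.491 0.455 0.022]
scene pin 0.57 [272. 236.] [268.4, 232.9, 276.8, 243.4] [ 0.457 -0.119  0.022]
scene pin_stand 0.49 [273. 242.] [263.4, 232.0, 280.0, 250.8] [ 0.445 -0.139  0.022]
scene jar_wax 0.68 [238. 182.] [220.8, 168.2, 255.3, 195.3] [0.552 0.169 0.022]
scene jar_wax 0.48 [294. 263.] [286.7, 254.5, 305.3, 273.2] [ 0.434 -0.25   0.022]
scene syringe 0.64 [342. 266.] [321.7, 249.0, 363.4, 282.5] [ 0.537 -0.369  0.022]
scene dappen_dish 0.38 [235. 220.] [231.5, 21
[... 314 characters left out ...]
269.6, 144.4, 299.8, 157.3] [ 0.543 -0.355  0.022]
side lever_a 0.62 [261. 247.] [251.6, 243.5, 271.8, 251.7] [0.472 0.313 0.022]
side lever_a 0.39 [267. 217.] [258.7, 211.5, 275.6, 222.0] [0.495 0.147 0.022]
side post_a 0.54 [267. 217.] [258.0, 212.2, 277.3, 218.5] [0.495 0.148 0.022]
side pin_stand 0.5 [297. 182.] [288.5, 179.3, 304.7, 186.1] [ 0.436 -0.108  0.022]
side beaker 0.52 [245. 178.] [236.8, 171.1, 253.0, 190.2] [ 0.652 -0.084  0.022]
side bur_stand 0.72 [245. 178.] [236.0, 168.0, 255.9, 189.5] [ 0.654 -0.087  0.022]
side bur_stand 0.71 [239. 279.] [229.3, 263.8, 247.2, 290.1] [0.495 0.476 0.022]
side cast_spare 0.41 [248. 165.] [238.3, 160.6, 257.4, 169.0] [ 0.67  -0.193  0.022]
```

View pics/scene1.png

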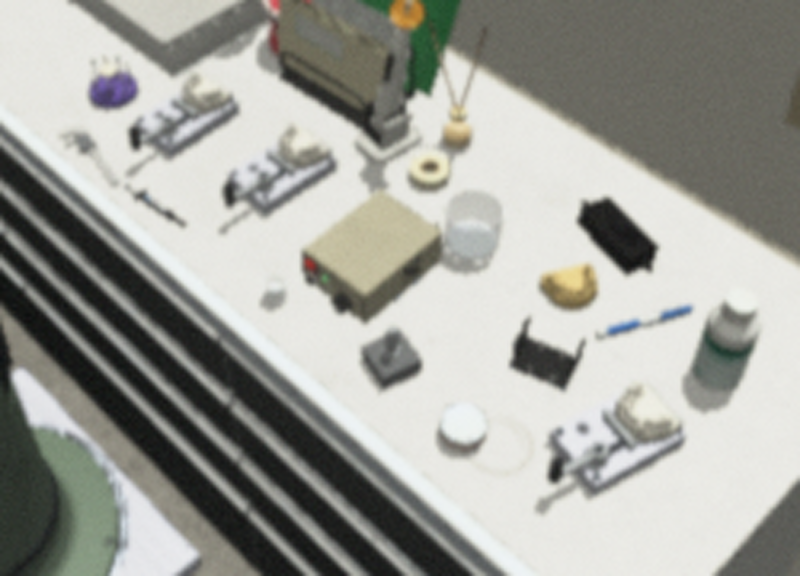

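View pics/side1.png

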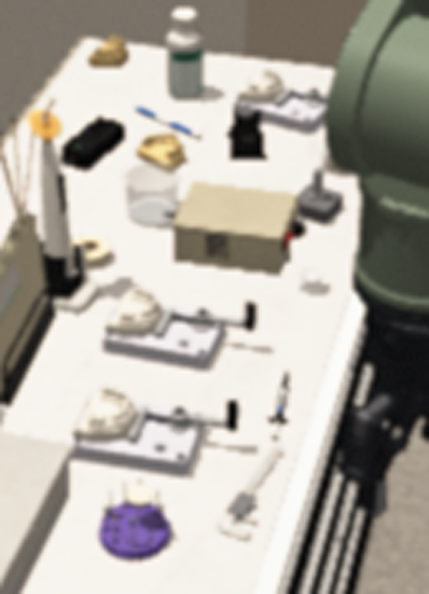

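```bash
python3 -m creep '[{"tx":-288,"ty":-222,"tz":-20,"rz":-22.7,"hand":-1},{"tx":-288,"ty":-222,"tz":-20,"rz":-22.7,"hand":-1},{"tx":-288,"ty":-222,"tz":-20,"rz":-22.7,"hand":-1},{"tx":-288,"ty":-222,"tz":-20,"rz":-22.7,"hand":-1},{"tx":-288,"ty":-222,"tz":-20,"rz":-22.7,"hand":0},{"tx":-288,"ty":-222,"tz":-20,"rz":-22.7,"hand":0},{"tx":-288,"ty":-222,"tz":-20,"rz":-22.7,"hand":0},{"tx":-288,"ty":-222,"tz":-20,"rz":-22.7,"hand":0}]'; cat > look.py <<'E'
from h import *
import sys
s=bot.observe(); f=viewer.grab_frame("wrist"); c=cam(f,s)
print("t",s["clock"],"pos",s["position"].round(4),"rot",s["tool_rot"].round(4),"F",s["force"].round(2),"w",round(s["grip_width"],4))
np.savez("pics/"+sys.argv[1]+".npz",K=c[0],R=c[1],t=c[2])
cv2.imwrite("pics/"+sys.argv[1]+".png",f["pixels"])
for t in sys.argv[2:]:
    for d in viewer.outline_of(t,f)[:4]:
        if d["score"]<.25: continue
        ys,xs=np.nonzero(d["mask"]); u=(xs.mean(),ys.mean())
        print(t,round(d["score"],2),np.round(u,1),d["bbox"],*[plane(c,u,z).round(3)[:2] for z in (.022,.064)])
E
python3 look.py w1 holder_a post_a lever_a
```

```text
t 1.35 pos [0.241  0.5767 0.2313] rot [-3.1416  0.      2.7457] F [ 0.23 -0.11  0.41] w 0.0854schema error: expected keys rx, ry, rz, tx, ty, tz, hand
```

View pics/w1.png

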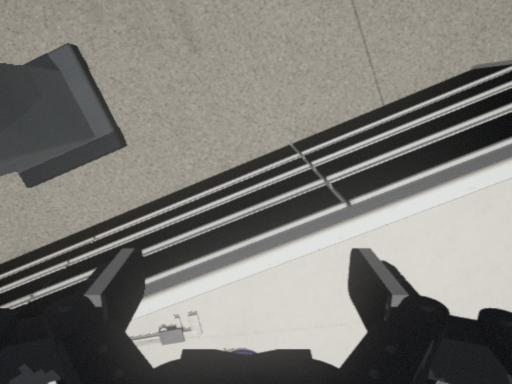

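```bash
python3 -m creep '[{"rx":0,"ry":0,"rz":-22.7,"tx":-288,"ty":-222,"tz":-20,"hand":0},{"rx":0,"ry":0,"rz":-22.7,"tx":-288,"ty":-222,"tz":-20,"hand":0},{"rx":0,"ry":0,"rz":-22.7,"tx":-288,"ty":-222,"tz":-20,"hand":0},{"rx":0,"ry":0,"rz":-22.7,"tx":-288,"ty":-222,"tz":-20,"hand":0},{"rx":0,"ry":0,"rz":-22.7,"tx":-288,"ty":-222,"tz":-20,"hand":0},{"rx":0,"ry":0,"rz":-22.7,"tx":-288,"ty":-222,"tz":-20,"hand":0},{"rx":0,"ry":0,"rz":-22.7,"tx":-288,"ty":-222,"tz":-20,"hand":0},{"rx":0,"ry":0,"rz":-22.7,"tx":-288,"ty":-222,"tz":-20,"hand":0}]'; python3 look.py w1 holder_a post_a lever_a
```

```text
clock: 2.35
position: [0.4235, 0.2561, 0.2519]
tool_rot: [-3.141, 0.001, 3.136]
force: [-0.5, 0.8, -0.0]
grip_width: 0.0428
t 2.35 pos [0.4235 0.2561 0.2519] rot [-3.1407e+00  1.4000e-03  3.1363e+00] F [-0.46  0.78 -0.  ] w 0.0428
holder_a 0.97 [181.5 247.4] [142.4, 190.5, 216.5, 315.6] [0.526 0.179] [0.507 0.188]
holder_a 0.76 [319.5 226.8] [283.8, 169.7, 350.7, 298.5] [0.501 0.34 ] [0.485 0.331]
post_a 0.63 [161.4 223. ] [145.2, 192.7, 172.5, 254.1] [0.495 0.157] [0.48  0.169]
post_a 0.59 [309.9 204. ] [295.3, 166.0, 321.7, 235.3] [0.473 0.328] [0.46 0.32]
lever_a 0.84 [310.2 204.6] [300.5, 173.3, 323.6, 234.9] [0.474 0.328] [0.461 0.32 ]
lever_a 0.71 [161.7 222.7] [149.6, 190.7, 175.6, 255.0] [0.495 0.158] [0.479 0.169]
```

View pics/w1.png

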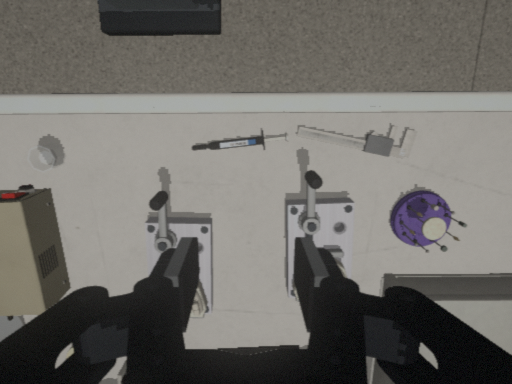

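```bash
python3 - <<'E'
import cv2
p=cv2.imread("pics/w1.png")
cv2.imwrite("pics/w1a.png",cv2.resize(p[160:320,270:370],None,fx=3.7,fy=3.7,interpolation=cv2.INTER_CUBIC))
cv2.imwrite("pics/w1b.png",cv2.resize(p[180:330,130:230],None,fx=3.7,fy=3.7,interpolation=cv2.INTER_CUBIC))
E
```

```text
(no output)
```

View pics/w1a.png

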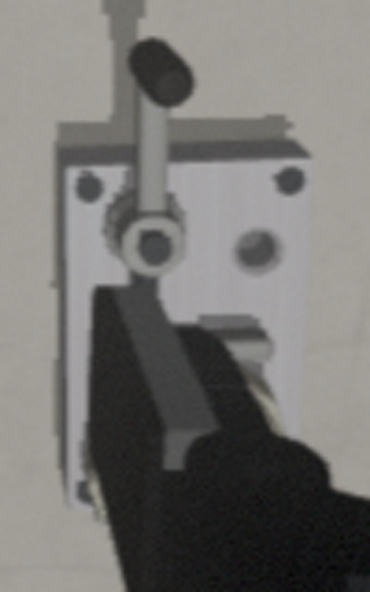

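View pics/w1b.png

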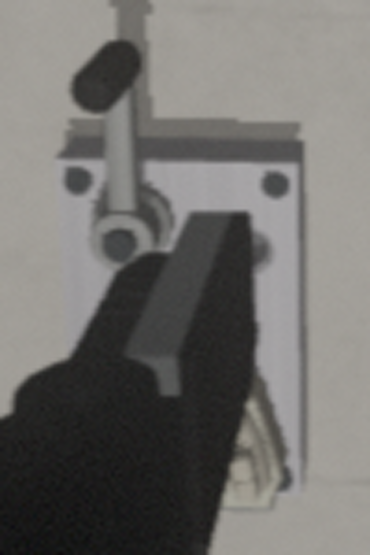

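```bash
python3 - <<'E'
from h import *
d=np.load("pics/w1.npz"); c=(d["K"],d["R"],d["t"])
for nm,cl,cr,hole,top,piv in [("L",(286.8,204.6),(353.2,202.4),(339.5,227.6),(316.5,182.5),None),("R",(145.4,222.7),(211.9,222.4),(200.8,247.6),(156.2,204.9),None)]:
    a=plane(c,cl,.022);b=plane(c,cr,.022);h=plane(c,hole,.022);t=plane(c,top,.064)
    print(nm,a.round(4),b.round(4),"w",np.linalg.norm(a-b).round(4),"hole",h.round(4),"posttop",t.round(4))
    ey=(b-a)/np.linalg.norm(b-a); ex=np.array([ey[1],-ey[0],0]); m=(a+b)/2
    print("  yaw",np.arctan2(ex[1],ex[0]).round(3),"pred hole",(m+.03*ex+.022*ey).round(4),"pred post",(m-.035*ex-.014*ey).round(4))
E
```

```text
L [0.474  0.3018 0.022 ] [0.4718 0.3771 0.022 ] w 0.0754 hole [0.5023 0.3636 0.022 ] posttop [0.4377 0.3255 0.064 ]
  yaw 0.029 pred hole [0.5023 0.3623 0.022 ] pred post [0.4383 0.3244 0.022 ]
R [0.495  0.1389 0.022 ] [0.495  0.2158 0.022 ] w 0.0769 hole [0.5266 0.2016 0.022 ] posttop [0.4601 0.1647 0.064 ]
  yaw -0.001 pred hole [0.525  0.1993 0.022 ] pred post [0.46   0.1634 0.022 ]
```

```bash
python3 -m creep '[{"rx":0,"ry":0,"rz":0,"tx":-14.5,"ty":69,"tz":50,"hand":0.3},{"rx":0,"ry":0,"rz":0,"tx":-14.5,"ty":69,"tz":100,"hand":0.3},{"rx":0,"ry":0,"rz":0,"tx":-14.5,"ty":69,"tz":140,"hand":0.3},{"rx":0,"ry":0,"rz":0,"tx":-14.5,"ty":69,"tz":160,"hand":0.3},{"rx":0,"ry":0,"rz":0,"tx":-14.5,"ty":69,"tz":160,"hand":0.3}]'; python3 look.py w2
```

```text
clock: 3.05
position: [0.4325, 0.33, 0.0872]
tool_rot: [-3.137, -0.006, -3.138]
force: [-0.6, -0.3, 1.0]
grip_width: 0.0298
t 3.05 pos [0.4325 0.33   0.0872] rot [-3.1374 -0.0059 -3.1383] F [-0.55 -0.33  0.99] w 0.0298
```

View pics/w2.png

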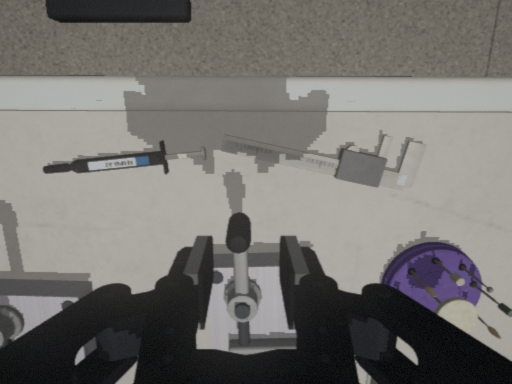

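```bash
python3 - <<'E'
from h import *
s=bot.observe();print(s["position"].round(4),s["tool_rot"].round(4),s["force"])
d=np.load("pics/w2.npz"); c=(d["K"],d["R"],d["t"])
d=np.load("pics/w1.npz"); c1=(d["K"],d["R"],d["t"])
print(plane(c,(238,240),.064),tri(c1,(316.5,182.5),c,(238,240)))
E
```

```text
[0.4339 0.3303 0.09  ] [-3.1393 -0.0032 -3.1392] [0.34554049 0.50261833 1.50859316]
[0.435833   0.32544351 0.064     ] [0.43798555 0.32575681 0.06048061]
```

```bash
python3 -m creep '[{"rx":0,"ry":0,"rz":0,"tx":-3,"ty":-4.5,"tz":0,"hand":0.3},{"rx":0,"ry":0,"rz":0,"tx":-3,"ty":-4.5,"tz":24,"hand":0.3},{"rx":0,"ry":0,"rz":0,"tx":-3,"ty":-4.5,"tz":48,"hand":0.3},{"rx":0,"ry":0,"rz":0,"tx":-3,"ty":-4.5,"tz":48,"hand":0.3},{"rx":0,"ry":0,"rz":0,"tx":-3,"ty":-4.5,"tz":48,"hand":0.3}]'; python3 look.py w3;python3 look.py w3
```

```text
clock: 3.6
position: [0.4394, 0.3256, 0.0452]
tool_rot: [3.141, 0.001, 3.142]
force: [0.6, 1.1, 0.5]
grip_width: 0.0298
t 3.6 pos [0.4394 0.3256 0.0452] rot [3.1405e+00 1.4000e-03 3.1416e+00] F [0.56 1.06 0.49] w 0.0298
t 3.65 pos [0.4395 0.3258 0.0454] rot [ 3.1401e+00  1.9000e-03 -3.1416e+00] F [0.35 0.42 0.2 ] w 0.0296
```

View pics/w3.png

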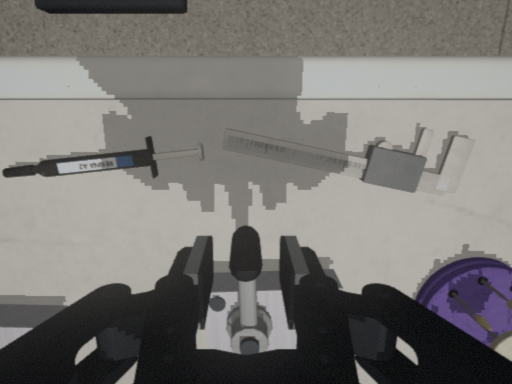

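```bash
python3 -m creep '[{"rx":0,"ry":0,"rz":0,"tx":0,"ty":-3,"tz":0,"hand":0.3},{"rx":0,"ry":0,"rz":0,"tx":0,"ty":-5,"tz":0,"hand":0.3},{"rx":0,"ry":0,"rz":0,"tx":0,"ty":-7,"tz":0,"hand":0.3},{"rx":0,"ry":0,"rz":0,"tx":0,"ty":-8,"tz":0,"hand":0.3},{"rx":0,"ry":0,"rz":0,"tx":0,"ty":-8,"tz":0,"hand":0.3}]'
```

```text
clock: 4.2
position: [0.4387, 0.3173, 0.0434]
tool_rot: [3.141, 0.0, -3.141]
force: [0.2, 1.0, 0.7]
grip_width: 0.0298
```

```bash
python3 -m creep '[{"rx":0,"ry":0,"rz":0,"tx":0,"ty":-0.5,"tz":0,"hand":0.3},{"rx":0,"ry":0,"rz":0,"tx":0,"ty":-1,"tz":0,"hand":0.3},{"rx":0,"ry":0,"rz":0,"tx":0,"ty":-1,"tz":0,"hand":0.3}]'
```

```text
clock: 4.5
position: [0.4387, 0.3167, 0.0434]
tool_rot: [3.141, 0.0, -3.141]
force: [-0.1, 4.0, 1.3]
grip_width: 0.03
```

```bash
python3 -m creep '[{"rx":0,"ry":0,"rz":0,"tx":0,"ty":-0.4,"tz":0,"hand":0.3},{"rx":0,"ry":0,"rz":0,"tx":0,"ty":-0.8,"tz":0,"hand":0.3},{"rx":0,"ry":0,"rz":0,"tx":0,"ty":-0.8,"tz":0,"hand":0.3}]'
```

```text
clock: 4.8
position: [0.4386, 0.316, 0.0434]
tool_rot: [3.141, 0.0, -3.141]
force: [-0.7, 5.5, 2.2]
grip_width: 0.0301
```

```bash
python3 -m creep '[{"rx":0,"ry":0,"rz":0,"tx":0,"ty":-0.7,"tz":0,"hand":0.3},{"rx":0,"ry":0,"rz":0,"tx":0,"ty":-0.7,"tz":0,"hand":0.3}]'; python3 -c "
from workcell import bot
print(bot.observe()['force'])"
```

```text
clock: 5.0
position: [0.4386, 0.3155, 0.0434]
tool_rot: [3.14, 0.0, -3.141]
force: [-0.6, 6.7, 1.6]
grip_width: 0.0299
[-0.58306568  6.69983007  1.60566418]
```

```bash
python3 -m creep '[{"rx":0,"ry":0,"rz":0,"tx":0,"ty":10,"tz":0,"hand":0.3},{"rx":0,"ry":0,"rz":0,"tx":0,"ty":10,"tz":-50,"hand":0.3},{"rx":0,"ry":0,"rz":0,"tx":-5,"ty":-30,"tz":-60,"hand":0.3},{"rx":0,"ry":0,"rz":0,"tx":-13,"ty":-80,"tz":-60,"hand":0.3},{"rx":0,"ry":0,"rz":0,"tx":-21.5,"ty":-130,"tz":-60,"hand":0.3},{"rx":0,"ry":0,"rz":0,"tx":-21.5,"ty":-151.5,"tz":-60,"hand":0.3},{"rx":0,"ry":0,"rz":0,"tx":-21.5,"ty":-151.5,"tz":-60,"hand":0.3},{"rx":0,"ry":0,"rz":0,"tx":-21.5,"ty":-151.5,"tz":-60,"hand":0.3}]'; python3 look.py w4
```

```text
clock: 5.8
position: [0.4602, 0.1634, 0.1033]
tool_rot: [-3.141, -0.0, 3.141]
force: [-0.1, 0.8, 0.3]
grip_width: 0.0296
t 5.8 pos [0.4602 0.1634 0.1033] rot [-3.1414e+00 -4.0000e-04  3.1411e+00] F [-0.14  0.81  0.27] w 0.0296
```

View pics/w4.png

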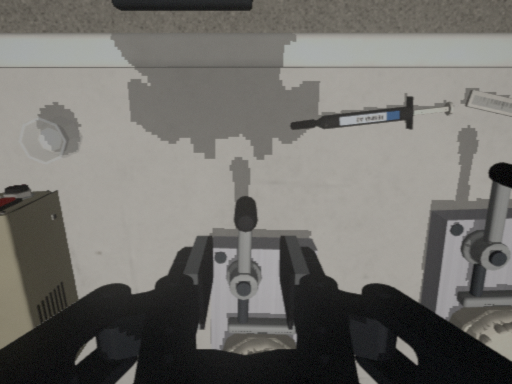

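```bash
python3 -m creep '[{"rx":0,"ry":0,"rz":0,"tx":0,"ty":0,"tz":30,"hand":0.3},{"rx":0,"ry":0,"rz":0,"tx":0,"ty":0,"tz":60,"hand":0.3},{"rx":0,"ry":0,"rz":0,"tx":0,"ty":0,"tz":60,"hand":0.3},{"rx":0,"ry":0,"rz":0,"tx":0,"ty":-4,"tz":60,"hand":0.3},{"rx":0,"ry":0,"rz":0,"tx":0,"ty":-6,"tz":60,"hand":0.3},{"rx":0,"ry":0,"rz":0,"tx":0,"ty":-7.5,"tz":60,"hand":0.3},{"rx":0,"ry":0,"rz":0,"tx":0,"ty":-7.5,"tz":60,"hand":0.3}]'
```

```text
clock: 6.55
position: [0.4606, 0.1557, 0.0442]
tool_rot: [3.141, 0.001, 3.142]
force: [0.8, 0.4, 0.0]
grip_width: 0.0294
```

```bash
python3 -m creep '[{"rx":0,"ry":0,"rz":0,"tx":0,"ty":-0.5,"tz":0,"hand":0.3},{"rx":0,"ry":0,"rz":0,"tx":0,"ty":-1,"tz":0,"hand":0.3},{"rx":0,"ry":0,"rz":0,"tx":0,"ty":-1,"tz":0,"hand":0.3}]'
```

```text
clock: 6.85
position: [0.4603, 0.1551, 0.0435]
tool_rot: [3.141, 0.0, -3.141]
force: [1.4, 1.3, 1.0]
grip_width: 0.0297
```

```bash
python3 -m creep '[{"rx":0,"ry":0,"rz":0,"tx":0,"ty":-0.5,"tz":0,"hand":0.3},{"rx":0,"ry":0,"rz":0,"tx":0,"ty":-1,"tz":0,"hand":0.3},{"rx":0,"ry":0,"rz":0,"tx":0,"ty":-1,"tz":0,"hand":0.3}]'
```

```text
clock: 7.15
position: [0.4602, 0.1538, 0.0433]
tool_rot: [3.141, 0.0, -3.141]
force: [0.4, 2.9, 2.2]
grip_width: 0.0304
```

```bash
python3 -m creep '[{"rx":0,"ry":0,"rz":0,"tx":0,"ty":-0.5,"tz":0,"hand":0.3},{"rx":0,"ry":0,"rz":0,"tx":0,"ty":-0.8,"tz":0,"hand":0.3},{"rx":0,"ry":0,"rz":0,"tx":0,"ty":-0.8,"tz":0,"hand":0.3}]'
```

```text
clock: 7.45
position: [0.4601, 0.1529, 0.0433]
tool_rot: [-3.141, -0.0, -3.141]
force: [-1.2, 2.4, 1.5]
grip_width: 0.03
```

```bash
python3 -m creep '[{"rx":0,"ry":0,"rz":0,"tx":0,"ty":-0.5,"tz":0,"hand":0.3},{"rx":0,"ry":0,"rz":0,"tx":0,"ty":-1,"tz":0,"hand":0.3},{"rx":0,"ry":0,"rz":0,"tx":0,"ty":-1,"tz":0,"hand":0.3}]'
```

```text
clock: 7.75
position: [0.46, 0.1518, 0.0432]
tool_rot: [-3.141, -0.0, -3.141]
force: [-0.3, 1.2, 0.8]
grip_width: 0.0302
```

```bash
python3 -m creep '[{"rx":0,"ry":0,"rz":0,"tx":0,"ty":-0.5,"tz":0,"hand":0.3},{"rx":0,"ry":0,"rz":0,"tx":0,"ty":-1,"tz":0,"hand":0.3},{"rx":0,"ry":0,"rz":0,"tx":0,"ty":-1,"tz":0,"hand":0.3}]'; python3 look.py w5
```

```text
clock: 8.05
position: [0.46, 0.1509, 0.0432]
tool_rot: [-3.141, -0.0, -3.141]
force: [-1.4, 3.1, 0.4]
grip_width: 0.0296
t 8.05 pos [0.46   0.1509 0.0432] rot [-3.1414e+00 -3.0000e-04 -3.1414e+00] F [-1.43  3.14  0.43] w 0.0296
```

View pics/w5.png

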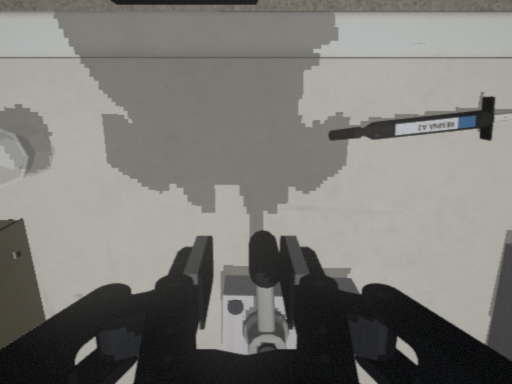

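```bash
python3 - <<'E'
from h import *
d=np.load("pics/w4.npz"); c=(d["K"],d["R"],d["t"])
print(plane(c,(80,290),.0),plane(c,(58,195),.06),plane(c,(58,195),.04))
E
python3 -m creep '[{"rx":0,"ry":0,"rz":0,"tx":0,"ty":-3,"tz":0,"hand":0.3},{"rx":0,"ry":0,"rz":0,"tx":-1,"ty":-6,"tz":0,"hand":0.3},{"rx":0,"ry":0,"rz":0,"tx":-2,"ty":-9,"tz":0,"hand":0.3},{"rx":0,"ry":0,"rz":0,"tx":-3,"ty":-12,"tz":0,"hand":0.3},{"rx":0,"ry":0,"rz":0,"tx":-4,"ty":-15,"tz":0,"hand":0.3},{"rx":0,"ry":0,"rz":0,"tx":-5,"ty":-18,"tz":0,"hand":0.3},{"rx":0,"ry":0,"rz":0,"tx":-6,"ty":-21,"tz":0,"hand":0.3},{"rx":0,"ry":0,"rz":0,"tx":-6,"ty":-21,"tz":0,"hand":0.3}]'; python3 look.py w6
```

```text
[0.5419137  0.02873415 0.        ] [0.44481611 0.05714216 0.06      ] [0.45054186 0.04574259 0.04      ]
clock: 8.9
position: [0.4664, 0.1293, 0.0433]
tool_rot: [-3.141, 0.0, 3.141]
force: [0.4, 0.4, -0.2]
grip_width: 0.03
t 8.9 pos [0.4664 0.1293 0.0433] rot [-3.1413e+00  1.0000e-04  3.1412e+00] F [ 0.41  0.4  -0.16] w 0.03
```

View pics/w6.png

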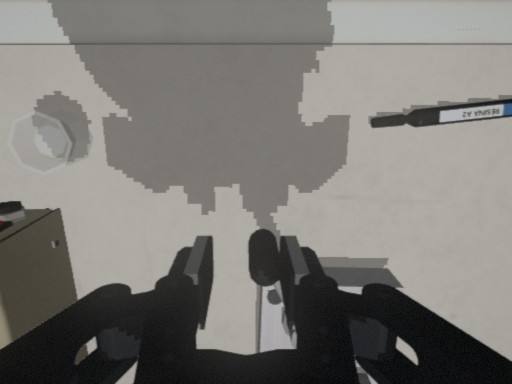

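```bash
python3 -m creep '[{"rx":0,"ry":0,"rz":0,"tx":0,"ty":3,"tz":-5,"hand":0.3},{"rx":0,"ry":0,"rz":0,"tx":0,"ty":3,"tz":-50,"hand":0.1},{"rx":0,"ry":0,"rz":0,"tx":0,"ty":0,"tz":-100,"hand":0},{"rx":0,"ry":0,"rz":0,"tx":20,"ty":-45,"tz":-110,"hand":0},{"rx":0,"ry":0,"rz":0,"tx":36,"ty":-90,"tz":-120,"hand":0},{"rx":0,"ry":0,"rz":0,"tx":36,"ty":-138,"tz":-130,"hand":0},{"rx":0,"ry":0,"rz":0,"tx":36,"ty":-185,"tz":-140,"hand":0},{"rx":0,"ry":0,"rz":0,"tx":36,"ty":-230,"tz":-150,"hand":0}]'; python3 look.py w7 pin pin_stand
```

```text
clock: 9.75
position: [0.43, -0.1019, 0.1944]
tool_rot: [-3.141, 0.001, -3.141]
force: [1.3, 1.0, -0.6]
grip_width: 0.0429
t 9.75 pos [ 0.43   -0.1019  0.1944] rot [-3.1414e+00  1.1000e-03 -3.1413e+00] F [ 1.27  1.04 -0.64] w 0.0429
pin 0.67 [213.3 193.5] [204.7, 179.9, 224.3, 209.6] [ 0.451 -0.133] [ 0.439 -0.129]
pin_stand 0.95 [215.7 185.3] [185.0, 154.8, 245.3, 217.9] [ 0.443 -0.131] [ 0.432 -0.127]
```

View pics/w7.png

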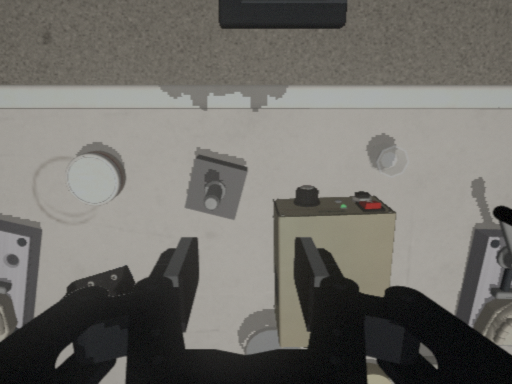

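```bash
python3 - <<'E'
from h import *
p=cv2.imread("pics/w7.png")
cv2.imwrite("pics/w7a.png",cv2.resize(p[145:225,175:255],None,fx=7,fy=7,interpolation=cv2.INTER_CUBIC))
d=np.load("pics/w7.npz"); c=(d["K"],d["R"],d["t"])
print(plane(c,(211,202),.066),plane(c,(215,187),.026))
E
```

```text
[ 0.44546956 -0.1310942   0.066     ] [ 0.44320307 -0.13120506  0.026     ]
```

View pics/w7a.png

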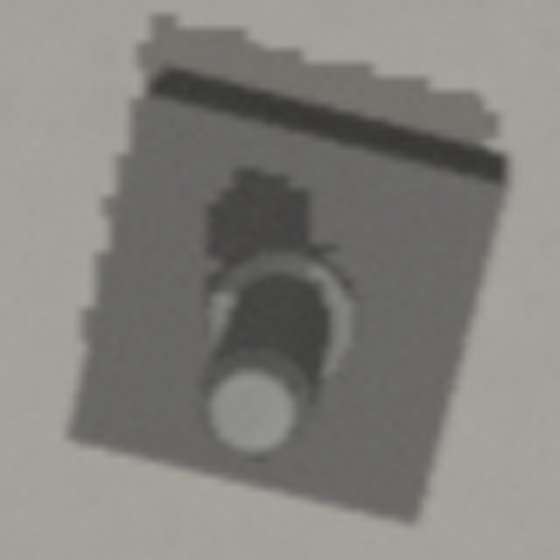

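```bash
python3 - <<'E'
from h import *
d=np.load("pics/w7.npz"); c=(d["K"],d["R"],d["t"])
print(plane(c,(211.6,202.8),.066),plane(c,(215.3,190.7),.026),plane(c,(215.7,189.3),.022))
E
```

```text
[ 0.44616237 -0.13061784  0.066     ] [ 0.44679703 -0.13101426  0.026     ] [ 0.44651827 -0.1309711   0.022     ]
```

```bash
python3 -m creep '[{"rx":0,"ry":0,"rz":0,"tx":-16.4,"ty":-28.9,"tz":35,"hand":0},{"rx":0,"ry":0,"rz":0,"tx":-16.4,"ty":-28.9,"tz":75,"hand":0},{"rx":0,"ry":0,"rz":0,"tx":-16.4,"ty":-28.9,"tz":100,"hand":0},{"rx":0,"ry":0,"rz":0,"tx":-16.4,"ty":-28.9,"tz":100,"hand":0},{"rx":0,"ry":0,"rz":0,"tx":-16.4,"ty":-28.9,"tz":100,"hand":0}]'; python3 look.py w8
```

```text
clock: 10.4
position: [0.4468, -0.1281, 0.0938]
tool_rot: [3.141, -0.001, -3.14]
force: [-0.1, -0.6, 0.8]
grip_width: 0.0427
t 10.4 pos [ 0.4468 -0.1281  0.0938] rot [ 3.1413e+00 -5.0000e-04 -3.1401e+00] F [-0.07 -0.59  0.8 ] w 0.0427
```

View pics/w8.png

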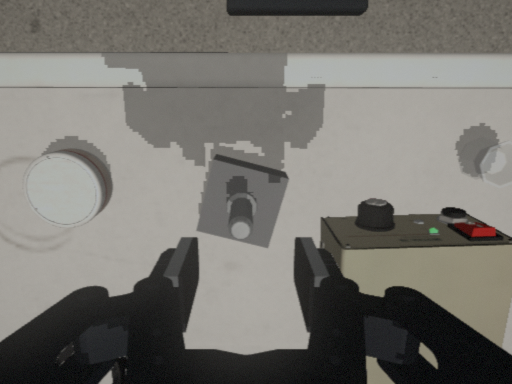

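```bash
python3 - <<'E'
from h import *
d=np.load("pics/w8.npz"); c=(d["K"],d["R"],d["t"])
d=np.load("pics/w7.npz"); c1=(d["K"],d["R"],d["t"])
print(plane(c,(240.5,230.),.066),tri(c1,(211.6,202.8),c,(240.5,230)), bot.observe()["position"])
E
```

```text
[ 0.44659505 -0.13133518  0.066     ] [ 0.44710602 -0.13110458  0.06395362] [ 0.44729064 -0.12838241  0.09444235]
```

Pin top triangulates at (0.447, -0.131, 0.064), which agrees with the expected 0.066 m. Descending and gripping.

```bash
python3 -m creep '[{"rx":0,"ry":0,"rz":0,"tx":0.5,"ty":-2.5,"tz":0,"hand":0},{"rx":0,"ry":0,"rz":0,"tx":0.5,"ty":-2.5,"tz":32,"hand":0},{"rx":0,"ry":0,"rz":0,"tx":0.5,"ty":-2.5,"tz":55,"hand":0},{"rx":0,"ry":0,"rz":0,"tx":0.5,"ty":-2.5,"tz":63,"hand":0},{"rx":0,"ry":0,"rz":0,"tx":0.5,"ty":-2.5,"tz":63,"hand":0.4},{"rx":0,"ry":0,"rz":0,"tx":0.5,"ty":-2.5,"tz":63,"hand":0.4}]'; python3 look.py w9
```

```text
clock: 11.05
position: [0.4467, -0.1316, 0.0314]
tool_rot: [-3.141, 0.001, -3.141]
force: [0.4, -0.1, -0.1]
grip_width: 0.0257
t 11.05 pos [ 0.4467 -0.1316  0.0314] rot [-3.1413e+00  1.2000e-03 -3.1413e+00] F [ 0.36 -0.05 -0.14] w 0.0257
```

View pics/w9.png

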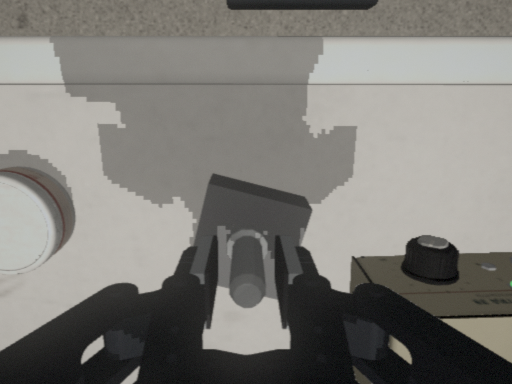

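Pin (247,270) is centred between the fingers. Closing at 40 N and lifting.

```bash
python3 -m creep '[{"rx":0,"ry":0,"rz":0,"tx":0,"ty":0,"tz":0,"hand":0.8},{"rx":0,"ry":0,"rz":0,"tx":0,"ty":0,"tz":0,"hand":1},{"rx":0,"ry":0,"rz":0,"tx":0,"ty":0,"tz":0,"hand":1},{"rx":0,"ry":0,"rz":0,"tx":0,"ty":0,"tz":0,"hand":1}]' 40
```

```text
clock: 11.5
position: [0.4468, -0.1316, 0.0314]
tool_rot: [-3.141, 0.002, -3.141]
force: [-1.2, 0.3, 10.5]
grip_width: 0.0125
```

```bash
python3 -m creep '[{"rx":0,"ry":0,"rz":0,"tx":0,"ty":0,"tz":-10,"hand":1},{"rx":0,"ry":0,"rz":0,"tx":0,"ty":0,"tz":-25,"hand":1},{"rx":0,"ry":0,"rz":0,"tx":0,"ty":0,"tz":-55,"hand":1},{"rx":0,"ry":0,"rz":0,"tx":0,"ty":0,"tz":-95,"hand":1},{"rx":0,"ry":0,"rz":0,"tx":0,"ty":0,"tz":-120,"hand":1}]'; python3 look.py w10
```

```text
clock: 12.0
position: [0.4465, -0.1316, 0.1535]
tool_rot: [-3.141, 0.002, -3.141]
force: [0.1, 0.1, -0.6]
grip_width: 0.0128
t 12.0 pos [ 0.4465 -0.1316  0.1535] rot [-3.1412e+00  2.4000e-03 -3.1414e+00] F [ 0.06  0.12 -0.62] w 0.0128
```

View pics/w10.png

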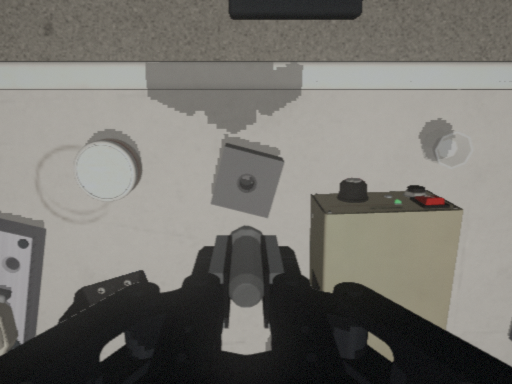

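```bash
python3 -m creep '[{"rx":0,"ry":0,"rz":0,"tx":0,"ty":10,"tz":-45,"hand":1},{"rx":0,"ry":0,"rz":0,"tx":0,"ty":57,"tz":-55,"hand":1},{"rx":0,"ry":0,"rz":0,"tx":5,"ty":105,"tz":-55,"hand":1},{"rx":0,"ry":0,"rz":0,"tx":10,"ty":153,"tz":-55,"hand":1},{"rx":0,"ry":0,"rz":0,"tx":15,"ty":200,"tz":-55,"hand":1},{"rx":0,"ry":0,"rz":0,"tx":20,"ty":248,"tz":-55,"hand":1},{"rx":0,"ry":0,"rz":0,"tx":20,"ty":296,"tz":-55,"hand":1},{"rx":0,"ry":0,"rz":0,"tx":20,"ty":340,"tz":-55,"hand":1}]'; python3 -m creep '[{"rx":0,"ry":0,"rz":0,"tx":0,"ty":30,"tz":0,"hand":1},{"rx":0,"ry":0,"rz":0,"tx":0,"ty":40,"tz":0,"hand":1},{"rx":0,"ry":0,"rz":0,"tx":0,"ty":40,"tz":0,"hand":1},{"rx":0,"ry":0,"rz":0,"tx":0,"ty":40,"tz":0,"hand":1}]'; python3 look.py w11;  python3 - <<'E'
import cv2
p=cv2.imread("pics/w11.png")
cv2.imwrite("pics/w11a.png",cv2.resize(p[170:300,120:260],None,fx=4.5,fy=4.5,interpolation=cv2.INTER_CUBIC))
E
```

```text
clock: 12.85
position: [0.4254, 0.2107, 0.2062]
tool_rot: [3.141, 0.001, -3.141]
force: [1.6, -1.4, -0.2]
grip_width: 0.0125
clock: 13.25
position: [0.4261, 0.2473, 0.2055]
tool_rot: [-3.141, 0.0, 3.141]
force: [-0.3, -0.8, -0.0]
grip_width: 0.0128
t 13.25 pos [0.4261 0.2473 0.2055] rot [-3.1409e+00  1.0000e-04  3.1410e+00] F [-0.33 -0.82 -0.05] w 0.0128
```

View pics/w11.png

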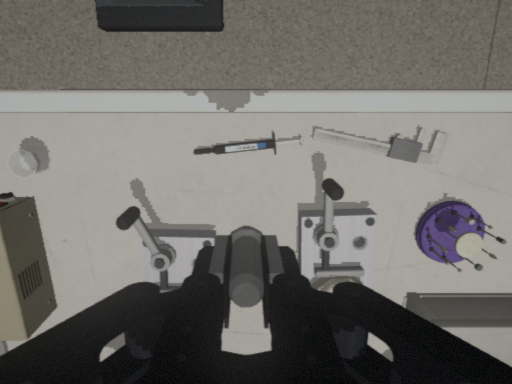

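View pics/w11a.png

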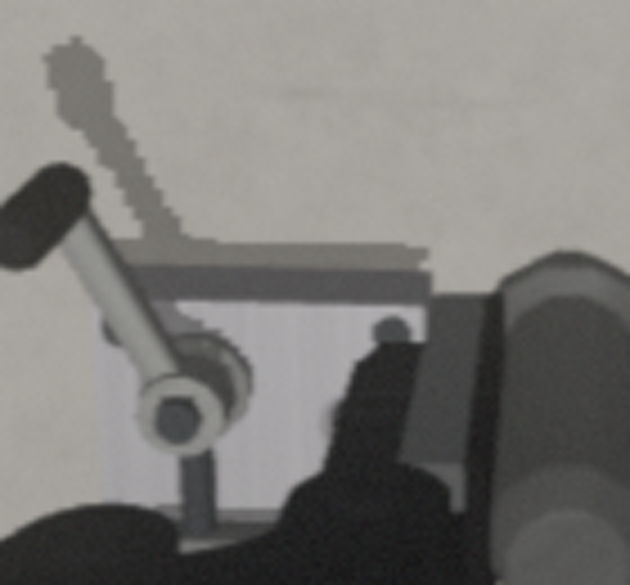

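```bash
python3 -m creep '[{"rx":0,"ry":0,"rz":0,"tx":-30,"ty":35,"tz":0,"hand":1},{"rx":0,"ry":0,"rz":0,"tx":-50,"ty":60,"tz":0,"hand":1},{"rx":0,"ry":0,"rz":0,"tx":-50,"ty":60,"tz":0,"hand":1},{"rx":0,"ry":0,"rz":0,"tx":-50,"ty":60,"tz":0,"hand":1},{"rx":0,"ry":0,"rz":0,"tx":-50,"ty":60,"tz":0,"hand":1}]'; python3 look.py w12;  python3 - <<'E'
import cv2
p=cv2.imread("pics/w12.png")
cv2.imwrite("pics/w12a.png",cv2.resize(p[150:280,50:200],None,fx=5,fy=5,interpolation=cv2.INTER_CUBIC))
E
```

```text
clock: 13.8
position: [0.4759, 0.307, 0.2054]
tool_rot: [-3.141, -0.0, 3.14]
force: [-0.6, -0.5, -0.3]
grip_width: 0.0124
t 13.8 pos [0.4759 0.307  0.2054] rot [-3.1408e+00 -2.0000e-04  3.1404e+00] F [-0.59 -0.52 -0.26] w 0.0124
```

View pics/w12a.png

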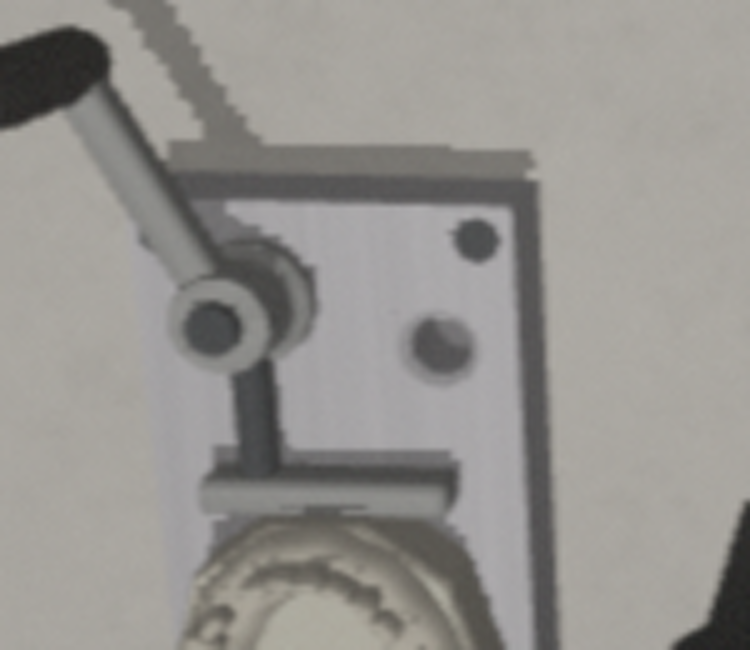

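```bash
python3 - <<'E'
from h import *
d=np.load("pics/w12.npz"); c=(d["K"],d["R"],d["t"])
f=lambda x,y,z:plane(c,(x/5+50,y/5+150),z).round(4)
print("hole",f(438,348,.022),f(398,348,.022),f(478,348,.022),"hub",f(213,325,.042),"bar",f(330,470,.022),f(330,470,.035),"front corner R",f(517,207,.022))
print(bot.observe()["position"])
E
```

```text
hole [0.5265 0.1971 0.022 ] [0.5265 0.1891 0.022 ] [0.5266 0.2052 0.022 ] hub [0.5145 0.1618 0.042 ] bar [0.5532 0.1725 0.022 ] [0.5474 0.1779 0.035 ] front corner R [0.4971 0.2153 0.022 ]
[0.47586785 0.30721549 0.20550542]
```

```bash
python3 -m creep '[{"rx":0,"ry":0,"rz":-8,"tx":-20,"ty":-40,"tz":20,"hand":1},{"rx":0,"ry":0,"rz":-16,"tx":-40,"ty":-80,"tz":50,"hand":1},{"rx":0,"ry":0,"rz":-25,"tx":-50,"ty":-108.5,"tz":80,"hand":1},{"rx":0,"ry":0,"rz":-25,"tx":-50,"ty":-108.5,"tz":85,"hand":1},{"rx":0,"ry":0,"rz":-25,"tx":-50,"ty":-108.5,"tz":85,"hand":1},{"rx":0,"ry":0,"rz":-25,"tx":-50,"ty":-108.5,"tz":85,"hand":1}]'; python3 look.py w13;  python3 look.py w13
```

```text
clock: 14.45
position: [0.5259, 0.2008, 0.1211]
tool_rot: [3.141, 0.001, -2.706]
force: [0.1, 0.2, -0.4]
grip_width: 0.0127
t 14.45 pos [0.5259 0.2008 0.1211] rot [ 3.1413e+00  9.0000e-04 -2.7059e+00] F [ 0.14  0.16 -0.44] w 0.0127
t 14.5 pos [0.526  0.2012 0.1214] rot [ 3.1414e+00  1.5000e-03 -2.7050e+00] F [ 0.48  0.16 -0.29] w 0.0124
```

View pics/w13.png

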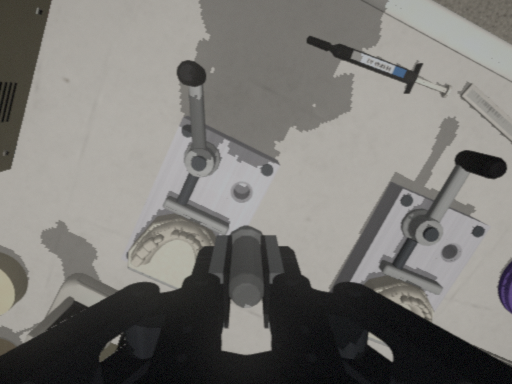

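```bash
python3 - <<'E'
from h import *
p=cv2.imread("pics/w13.png"); cv2.imwrite("pics/w13a.png",cv2.resize(p[165:215,212:272],None,fx=10,fy=10,interpolation=cv2.INTER_CUBIC))
d=np.load("pics/w13.npz"); c=(d["K"],d["R"],d["t"])
print(plane(c,(241.8,190),.022), proj(c,(.526,.2012,.022)))
E
```

```text
[0.52488087 0.19687885 0.022     ] [246.51588079 193.73675518]
```

View pics/w13a.png

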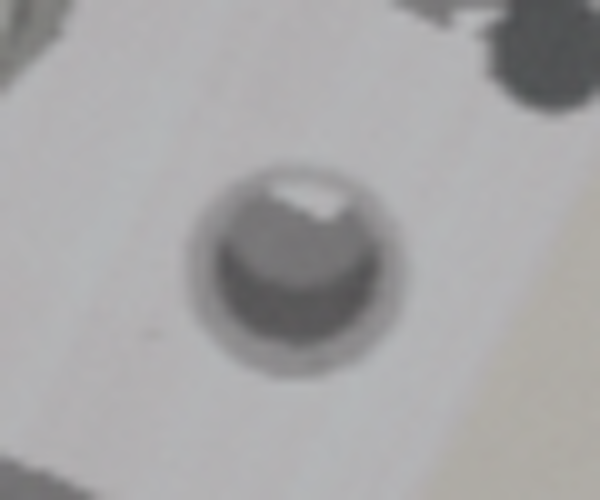

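```bash
python3 - <<'E'
from h import *
d=np.load("pics/w13.npz"); c=(d["K"],d["R"],d["t"])
h=plane(c,(241.8,192.1),.022); s=bot.observe(); print(h, plane(c,(230.8,192.1),.022)-plane(c,(252.8,192.1),.022),s["position"],s["clock"])
R=Rn.from_euler("xyz",s["tool_rot"]).as_matrix()
print("tool shift",R.T@(h-s["position"])*1000)
d=np.load("pics/w12.npz"); c2=(d["K"],d["R"],d["t"]); print(tri(c,(241.8,192.1),c2,(137.6,219.5)))
E
```

```text
[0.52632706 0.19754608 0.022     ] [ 0.00679116 -0.01459255  0.        ] [0.52606678 0.20124224 0.12137437] 14.55
tool shift [ 1.48886923 -3.46935862 99.37173008]
[0.52610037 0.19745145 0.02290473]
```

```bash
python3 -m creep '[{"rx":0,"ry":0,"rz":0,"tx":1.4,"ty":-3.4,"tz":20,"hand":1},{"rx":0,"ry":0,"rz":0,"tx":1.4,"ty":-3.4,"tz":45,"hand":1},{"rx":0,"ry":0,"rz":0,"tx":1.4,"ty":-3.4,"tz":60,"hand":1},{"rx":0,"ry":0,"rz":0,"tx":1.4,"ty":-3.4,"tz":60,"hand":1},{"rx":0,"ry":0,"rz":0,"tx":1.4,"ty":-3.4,"tz":60,"hand":1},{"rx":0,"ry":0,"rz":0,"tx":1.4,"ty":-3.4,"tz":60,"hand":1}]'; python3 look.py w14;  python3 look.py w14
python3 - <<'E'
from h import *
for n in ["side","scene"]:
    f=viewer.grab_frame(n); c=cam(f); u=proj(c,(.526,.1975,.03)).round().astype(int); print(n,u)
    p=f["pixels"][max(0,u[1]-40):u[1]+40,u[0]-50:u[0]+50]; cv2.imwrite(f"pics/{n}14.png",cv2.resize(p,None,fx=6,fy=6,interpolation=cv2.INTER_CUBIC))
E
```

```text
clock: 15.15
position: [0.5267, 0.1969, 0.0614]
tool_rot: [-3.142, 0.002, -2.705]
force: [0.9, 0.3, -0.9]
grip_width: 0.0127
t 15.15 pos [0.5267 0.1969 0.0614] rot [-3.1416e+00  1.5000e-03 -2.7047e+00] F [ 0.87  0.28 -0.86] w 0.0127
t 15.2 pos [0.5268 0.1967 0.0613] rot [-3.1415e+00  1.5000e-03 -2.7050e+00] F [ 0.48  0.02 -0.27] w 0.0132
side [255 222]
scene [228 181]
```

View pics/w14.png

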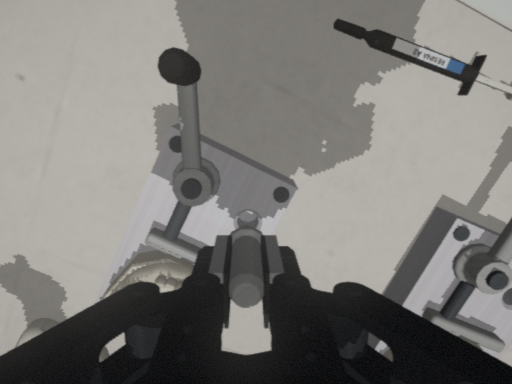

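View pics/side14.png

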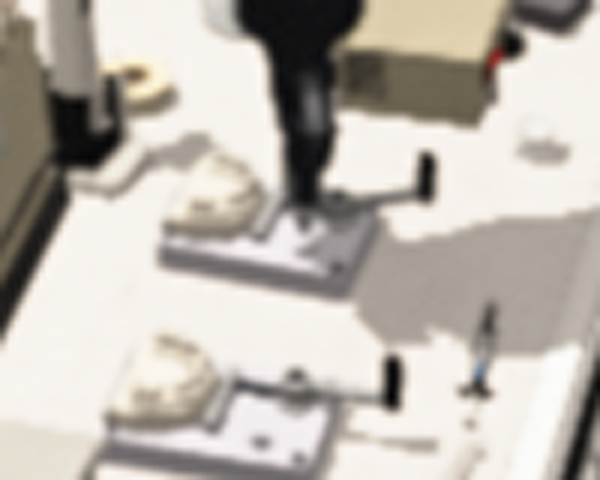

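```bash
python3 -m creep '[{"rx":0,"ry":0,"rz":0,"tx":0.2,"ty":0.6,"tz":3,"hand":1},{"rx":0,"ry":0,"rz":0,"tx":0.2,"ty":0.6,"tz":7,"hand":1},{"rx":0,"ry":0,"rz":0,"tx":0.2,"ty":0.6,"tz":11,"hand":1},{"rx":0,"ry":0,"rz":0,"tx":0.2,"ty":0.6,"tz":15,"hand":1},{"rx":0,"ry":0,"rz":0,"tx":0.2,"ty":0.6,"tz":15,"hand":1}]'
```

```text
clock: 15.85
position: [0.5254, 0.1968, 0.0446]
tool_rot: [3.142, -0.001, -2.705]
force: [-0.0, 0.9, -1.3]
grip_width: 0.0125
```

```bash
python3 -m creep '[{"rx":0,"ry":0,"rz":0,"tx":0,"ty":0.2,"tz":4,"hand":1},{"rx":0,"ry":0,"rz":0,"tx":0,"ty":0.2,"tz":8,"hand":1},{"rx":0,"ry":0,"rz":0,"tx":0,"ty":0.2,"tz":11,"hand":1},{"rx":0,"ry":0,"rz":0,"tx":0,"ty":0.2,"tz":12,"hand":1},{"rx":0,"ry":0,"rz":0,"tx":0,"ty":0.2,"tz":12,"hand":1}]'
```

```text
clock: 16.35
position: [0.5256, 0.1971, 0.0331]
tool_rot: [3.142, -0.0, -2.705]
force: [-0.4, 0.2, 0.1]
grip_width: 0.0125
```

```bash
python3 -m creep '[{"rx":0,"ry":0,"rz":0,"tx":0,"ty":0,"tz":1,"hand":1},{"rx":0,"ry":0,"rz":0,"tx":0,"ty":0,"tz":2,"hand":1},{"rx":0,"ry":0,"rz":0,"tx":0,"ty":0,"tz":2,"hand":1}]'; python3 look.py w15
```

```text
clock: 16.65
position: [0.5258, 0.1971, 0.0315]
tool_rot: [-3.142, 0.0, -2.705]
force: [0.4, -0.9, 2.5]
grip_width: 0.0132
t 16.65 pos [0.5258 0.1971 0.0315] rot [-3.1415e+00  1.0000e-04 -2.7049e+00] F [ 0.42 -0.88  2.49] w 0.0132
```

View pics/w15.png

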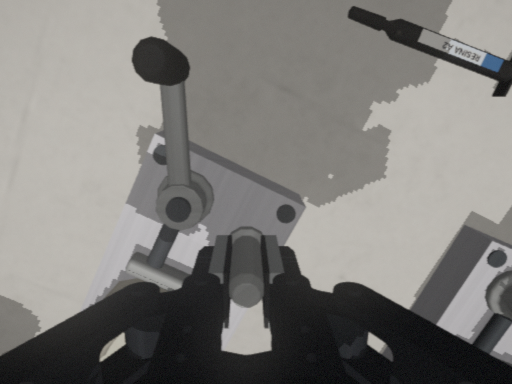

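```bash
python3 -m creep '[{"rx":0,"ry":0,"rz":0,"tx":0,"ty":0,"tz":0,"hand":0.6},{"rx":0,"ry":0,"rz":0,"tx":0,"ty":0,"tz":0,"hand":0.5},{"rx":0,"ry":0,"rz":0,"tx":0,"ty":0,"tz":0,"hand":0.5},{"rx":0,"ry":0,"rz":0,"tx":0,"ty":0,"tz":-5,"hand":0.5},{"rx":0,"ry":0,"rz":0,"tx":0,"ty":0,"tz":-15,"hand":0.5}]'; python3 look.py w16
```

```text
clock: 17.2
position: [0.5253, 0.197, 0.0464]
tool_rot: [3.142, -0.001, -2.705]
force: [0.3, -1.1, 0.5]
grip_width: 0.0217
t 17.2 pos [0.5253 0.197  0.0464] rot [ 3.1416e+00 -1.1000e-03 -2.7047e+00] F [ 0.3  -1.12  0.46] w 0.0217
```

View pics/w16.png

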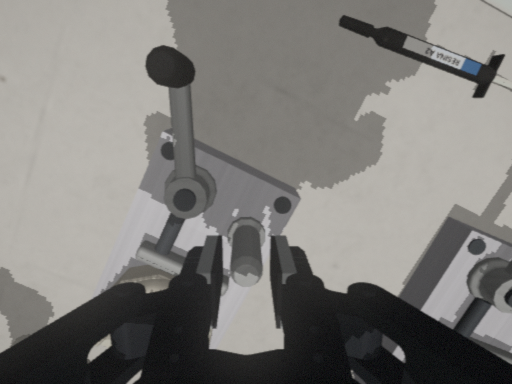

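Pin stays standing at (247,255) between the open fingers, with the collar on the plate. Rising clear.

```bash
python3 -m creep '[{"rx":0,"ry":0,"rz":0,"tx":0,"ty":0,"tz":-30,"hand":0.5},{"rx":0,"ry":0,"rz":0,"tx":0,"ty":0,"tz":-70,"hand":0.4},{"rx":0,"ry":0,"rz":0,"tx":0,"ty":0,"tz":-110,"hand":0},{"rx":0,"ry":0,"rz":0,"tx":30,"ty":0,"tz":-150,"hand":0},{"rx":0,"ry":0,"rz":0,"tx":30,"ty":0,"tz":-150,"hand":0},{"rx":0,"ry":0,"rz":0,"tx":30,"ty":0,"tz":-150,"hand":0},{"rx":0,"ry":0,"rz":0,"tx":30,"ty":0,"tz":-150,"hand":0}]'; python3 look.py w17 pin lever_a
python3 - <<'E'
from h import *
p=cv2.imread("pics/w17.png"); cv2.imwrite("pics/w17a.png",cv2.resize(p[80:280,120:330],None,fx=3,fy=3,interpolation=cv2.INTER_CUBIC))
d=np.load("pics/w17.npz"); c=(d["K"],d["R"],d["t"])
print("expected top",proj(c,(.526,.1975,.066)),"collar",proj(c,(.526,.1975,.026)))
f=viewer.grab_frame("side"); p=f["pixels"][180:260,205:305]; cv2.imwrite("pics/side17.png",cv2.resize(p,None,fx=6,fy=6,interpolation=cv2.INTER_CUBIC))
E
```

```text
clock: 17.95
position: [0.4985, 0.1844, 0.1959]
tool_rot: [3.142, -0.0, -2.705]
force: [-0.5, 1.1, -0.5]
grip_width: 0.0427
t 17.95 pos [0.4985 0.1844 0.1959] rot [ 3.1416e+00 -4.0000e-04 -2.7050e+00] F [-0.47  1.13 -0.48] w 0.0427
pin 0.55 [245.4 208.3] [237.2, 194.3, 254.5, 225.4] [0.531 0.199] [0.519 0.193]
lever_a 0.92 [399.6 208.1] [366.5, 176.5, 442.1, 244.6] [0.468 0.334] [0.464 0.31 ]
lever_a 0.56 [213.6 155.6] [200.1, 110.2, 228.2, 195.3] [0.497 0.15 ] [0.489 0.151]
expected top [246.80004254 218.85406874] collar [246.70829727 204.49017392]
```

View pics/w17a.png

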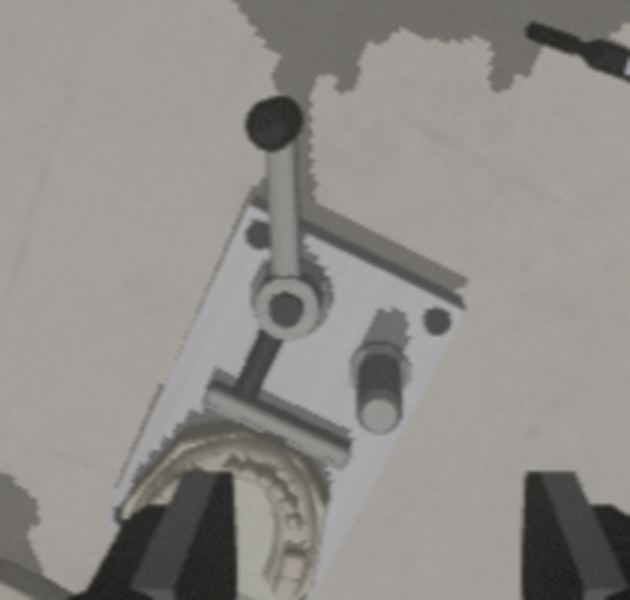

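View pics/side17.png

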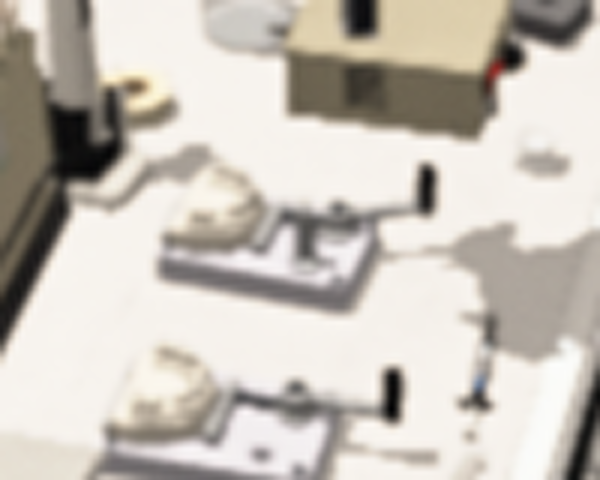

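```bash
python3 - <<'E'
from h import *
d=np.load("pics/w17.npz"); c=(d["K"],d["R"],d["t"])
a=plane(c,(274/3+120,123/3+80),.064); h=np.array([.5262-.010,.1975-.036,0]); v=a-h
print(a,np.hypot(*v[:2]),np.arctan2(-v[1],-v[0]))
s=bot.observe(); print(s["force"],s["clock"]); bot.job_done()
E
```

```text
[0.46458986 0.13818889 0.064     ] 0.0566305094180507 0.4242475639547663
[ 0.2504361  -0.94743474  0.96735835] 18.15
the job is handed in; nothing more can be done
```

The loose lever is on the middle holder, hole near (0.526, 0.198). It is turned and flagged with the pin, and the job is handed in at about 18 s.

- **Lever test:** On the leftmost holder (y ≈ 0.34) the force at the post rose from 4.0 to 6.7 N over about 1.2 mm, so I took it as tight and stopped well below the straining limit. The middle lever gave way at about 1–3 N while the finger kept moving. I did not try the third lever (y ≈ -0.36), because exactly one is loose and it had been found.
- **Turning:** I turned the middle lever anticlockwise. The last picture puts it at about 0.42 rad (24°), and it has stayed there.
- **Flagging:** I then took the pin from the stand and lowered it into the middle holder's hole. It went in freely, and the tool stopped at the same height as in the stand, with about 2.5 N of contact.
- **Last checks:** The pin's top lies about 1 pixel from where a fully seated, upright pin should appear, and its collar is down on the plate. The gripper is open and about 17 cm above the plate, touching nothing. The leftmost lever is back straight in the pictures, and I saw no other object disturbed.
- **Disagreements:**
  - Early estimates of the hole position differed by up to 4 mm because a finger partly hid it. The two later views agreed to within 1 mm, and I used those.
  - The first move command was refused for missing keys and moved nothing.
  - The judging text names lever B as the loose one. I could not tell from the pictures which holder is B, so I went by the test.

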